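Stow a terminal block in the cabinet's door tray

ROBOT

A 6-joint arm with a two-finger parallel gripper is mounted at the origin on the work surface. World frame = base frame: x ahead of the robot, y to its left, z up, the work surface at z = 0. Lengths are in mm, angles in rad, forces in N, time in s.
With the tool pointing down it reaches from about 350 to 775 mm from the base axis. Payload 5.5 kg.
Tool frame: the origin (TCP) lies at the very end of the fingers, on their centre line; the grasp point (between the pads) lies 19 mm behind it; z points along the fingers, x is the direction in which the jaws open and shut, and the axes are right-handed (so a half turn about z gives the same grasp; the last joint's range is limited). The gripper opens to 85 mm and grips with 20 to 120 N. Pads are 22 mm wide; open, the fingers measure 114 mm over their backs; the gripper's body (76 mm by 85 mm) begins 54 mm behind the grasp point. The pads swing forward as they close: fully open they stand 13 mm farther back than shut.
Start: joints at [-1.274, 0.313, 0.046, 1.304, 0, 1.431], TCP at [243.251, -521.058, 231.323] pointing down, gripper open.
Joint ranges: [-2.76, 2.76], [-0.86, 1.69], [-1.03, 1.26], [-2.2, 2.34], [-1.47, 1.5], [-3.14, 3.14]. Speed limits (rad/s): [2.57, 2.57, 3.14, 3.14, 3.14, 3.14].

INTERFACE

Orientations are given as a unit quaternion [x, y, z, w].
In Python, from workcell import r, camera gives the robot as it stands.
- The arm moves only by the shell command python3 -m creep 'ROWS' [FORCE]. ROWS is JSON, a list of rows, each an object of numbers: "x", "y", "z": the shift along the tool's x, y, z in cm; "ax", "ay", "az": the turn, a rotation vector about the tool's x, y, z in rad; "grip": the finger opening in cm, from 0 to 8.54. In form: [{"x": .., "y": .., "z": .., "ax": .., "ay": .., "az": .., "grip": ..}, ...]. A call has exactly 10 rows; each row shifts and turns the commanded pose from where the row before left it, along the tool's axes as they then stand; what a row does not reach is not made up. A row lasts 1/10 s, in which the tool goes at most 50 mm and 8.59 degrees, less where a joint would pass 70% of its speed; a pose out of reach is approached as far as the arm can. A call is refused whole if a number of a shift passes 5 or a number of a turn 0.15, either way. A call with a gripper value outside its range is refused whole. The fingers move at their own pace and stop on an object; FORCE is the grip in N (left out, the last holds). Time passes only in rows, so rows that do not move let the fingers close, or fill a call up. It gives the time, the measured TCP pose, the force and the opening at its end, in the units of the state.
- r.observe(): the state, without advancing time (a new reading comes with each control period).
- camera(name): name is "scene" or "top" or "wrist"; returns a dict with "color" (480x640x3 uint8, red, green, blue), "mtx" (3x3 intrinsics, pixels), "T" (4x4, takes a point from camera to world coordinates). Camera axes: x right, y down, z forward; pixel columns grow to the right and rows downward; lengths in mm; the calibration is good to about 2 mm. A picture is of the moment at which its call begins. There is no depth.
- r.close_job(): hands the job in, once; it reports no verdict.
The state is a dict: "clock": time; "qpos": joint angles; "joint_velocities": joint speeds; "tau": joint torques, N m; "position": TCP position; "tool_rot": TCP orientation; "wrist_force": force on the tool from outside, world axes, zero at the start; "ft_torque": the same for the moment, N m; "opening": finger opening in mm.
Only numpy, scipy, OpenCV 4.12 (cv2) and the standard library are available. Lean on these libraries where they do the work, as an engineer would, in place of code of your own. Each camera call takes 0.05 s, during which the arm holds its last target. There are 200 camera calls.

TASK

Swing the grey cabinet's door wide open, take the dark brown terminal block from the bench and lay it flat, studs up, lengthwise in the metal tray on the inside of the door, lowering it right into the tray before you let go. Then shut the door fully with the block still in its tray. Do not disturb the other things on the bench.

Things in the scene. Friction and masses are not known exactly. Their poses are not given: they have to be found in the camera images.
- door (a joint): hinge of the cabinet door, rad: 0 = shut, grows as the door swings out towards the robot, up to 1.9. The upright hinge axis is at the left (+y) front edge of the cabinet; seen from above the door turns clockwise as it opens. It stays where it is left.
- door_hinge (a point): point on the hinge axis at mid height of the door (106 mm below its top). Axes turn with the door: z up, y along the door from the free edge to the hinge, x through the door from its outer face inwards. The door is a grey panel 294 wide (y = -294 to 0), 212 high, 15 thick (x = 0 outer face, 15 inner face).
- door_handle (a point): middle of the steel handle: an upright round bar 11 mm thick and 100 mm long (plus round ends), 35 mm off the door's outer face (29 mm gap behind it), 30 mm from the free edge. Its middle is 65 mm below the door's top, so the bar's top end is 10 mm below it; 8 mm pins 42 mm above and below the middle join it to the door. Axes as door_hinge.
- tray (a point): aluminium tray fixed to the inner face of the door, open on top, hidden in the cabinet while the door is shut. 78 (x) by 178 (y) by 24 mm high, walls and floor 4 mm: inside 70 by 170 by 20 deep. This point: centre of its underside. Axes as door_hinge: y (long) along the door, z up; its -x wall lies against the door, whose top is 66 mm above the tray's underside.
- cabinet: grey sheet-steel cabinet fixed on the bench, 240 deep (x), 300 wide (y), 220 high; origin: centre of its underside, door on its -x side. A carton 45 mm high stands on the rear of its top.
- block: dark brown terminal block: flat base 150 (x) by 44 (y) by 8 mm, with a rib along its middle 130 (x) by 18 (y) from 8 to 38 mm height, and a row of six brass studs on top up to 48 mm. Origin: centre of its underside; x along its length, z up. About 0.22 kg. Grip the rib across (along y).
- bobbin: bystander: square copper coil on a cream bobbin, 70 by 70 by 56 mm high; origin centre of underside
- reel: bystander: black reel of copper wire, 100 mm diameter, 90 high, standing; origin centre of underside
- tin: bystander: tin with a paper label, 80 mm diameter, 110 high; origin centre of underside
- bearing: bystander: steel ring lying flat, 84 mm outer diameter, 22 high; origin centre of underside
- hammer: bystander: hammer 260 mm long lying along its x axis; origin mid-length
- wrench: bystander: steel wrench 180 mm long, 8 thick, lying along its x axis; origin mid-length
Things that resemble listed ones, but are neither listed nor needed, are in the scene too. What is meant by the block is not pink or purple, and is the larger of those in its own colour.

How it is judged:
By the outcome, as a careful person would: the job done as asked, in the order asked, and still so for the second after the job is handed in, with the robot touching nothing.
It also fails if it takes over 72 s, if anything falls off the work surface, if the arm or the gripper's body presses on something with over 40 N, if the wrist force passes 120 N, or if a joint passes its speed limit or range.

## Working session

There is one attempt and no reset: what is moved stays moved. The work goes in short steps, Python scripts to look and compute and a shell command to move; the robot and the scene stay as the last step left them, time stands still between calls to the robot, and variables do not carry over. Pictures are saved under pics/ and viewed, about 8 in all and at most 12, crops included, and the job is handed in when it is done.

```bash
ls; mkdir -p pics; python3 - <<'E'
from workcell import r,camera
import cv2,numpy as np
np.set_printoptions(precision=4,suppress=True)
for n in("scene","top"):
    c=camera(n); cv2.imwrite(f"pics/{n}0.png",c["color"][:,:,::-1]); print(n,c["mtx"].tolist(),c["T"])
    np.savez(f"pics/{n}0.npz",**c)
print(r.observe())
E
```

```text
pics
scene [[583.4329980633241, 0.0, 323.0789059697132], [0.0, 583.4329980633241, 236.4592969519731], [0.0, 0.0, 1.0]] [[  -0.1659    0.5837   -0.7948 1629.0327]
 [   0.986     0.1127   -0.123   128.892 ]
 [   0.0177   -0.8041   -0.5942  918.3269]
 [   0.        0.        0.        1.    ]]
top [[621.9837844478245, 0.0, 332.04206945298074], [0.0, 621.9837844478245, 242.37308062369218], [0.0, 0.0, 1.0]] [[  -0.016    -0.9972    0.0731  411.7482]
 [  -0.9999    0.0164    0.0041  -27.1981]
 [  -0.0053   -0.0731   -0.9973 1757.3173]
 [   0.        0.        0.        1.    ]]
{'clock': 0.1, 'qpos': array([-1.2736,  0.314 ,  0.0451,  1.3036, -0.    ,  1.4312]), 'joint_velocities': array([ 0.0007, -0.0029,  0.001 , -0.0002, -0.0003, -0.0011]), 'tau': array([  0.0036, -48.1729,  29.9243,   0.0127,  -0.0001,  -0.    ]), 'position': array([ 243.0878, -520.5561,  230.4743]), 'tool_rot': array([ 0.8435, -0.5371, -0.0007, -0.0005]), 'wrist_force': array([-0.6922, -0.279 , -0.3637]), 'ft_torque': array([ 0.0425, -0.0114, -0.07  ]), 'opening': 85.54664081763431}
```

View pics/scene0.png

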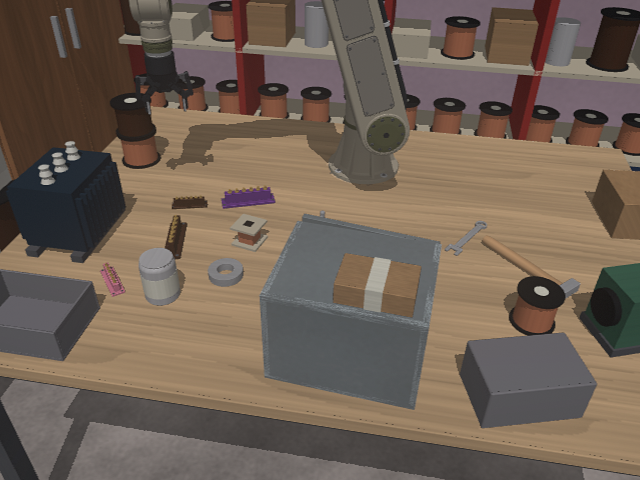

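View pics/top0.png

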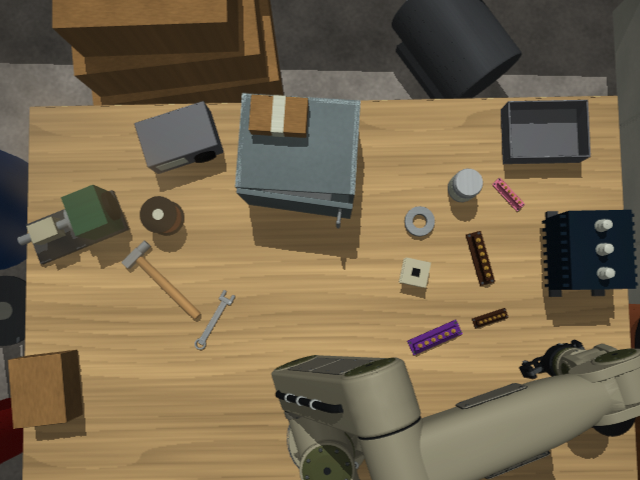

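Candidates in top: dark brown (480,258), smaller dark brown (490,318), purple (434,337) and pink (508,194). The one meant is (480,258), the larger of the two dark brown ones. I'll confirm this in a crop together with the door.

```bash
python3 - <<'E'
import cv2,numpy as np
a=cv2.imread("pics/top0.png")
f=lambda s,k:cv2.resize(s,None,fx=k,fy=k,interpolation=cv2.INTER_CUBIC)
A=f(a[85:235,230:370],4) # 600x560
B=f(a[225:335,455:515],4) #440x240
o=np.zeros((600,800,3),np.uint8);o[:600,:560]=A;o[:440,560:]=B
cv2.imwrite("pics/crop1.png",o)
E
```

```text
(no output)
```

View pics/crop1.png

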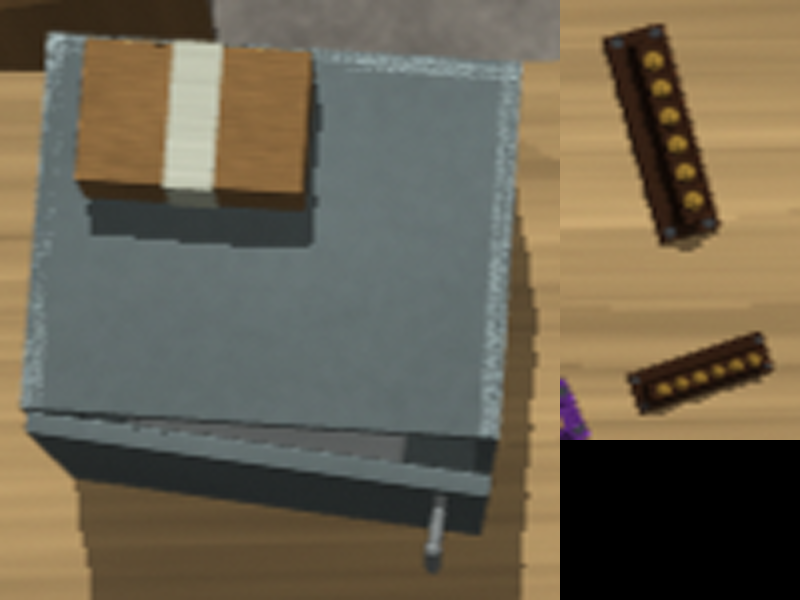

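Crop shows: larger dark brown block with base corners at crop (605,38),(662,25),(718,230),(662,247). The door is already slightly ajar, its top edge running from (28,430) to (488,495). Handle bar top is about (441,500) and bottom (432,565).

```bash
cat > h.py <<'E'
import numpy as np,cv2
from scipy.spatial.transform import Rotation as R
np.set_printoptions(precision=1,suppress=True)
def ray(c,u,v,z):
    d=c["T"][:3,:3]@np.linalg.solve(c["mtx"],[u,v,1]); o=c["T"][:3,3]
    return o+d*(z-o[2])/d[2]
def proj(c,P):
    q=(np.atleast_2d(P)-c["T"][:3,3])@c["T"][:3,:3]; q=q@c["mtx"].T; return q[:,:2]/q[:,2:]
E
python3 - <<'E'
from h import *
c=dict(np.load("pics/top0.npz"))
P=lambda u,v,z:ray(c,230+u/4,85+v/4,z)
for n,l,z in(("cab",[(48,33),(520,62),(497,438),(22,410)],220),("door",[(28,430),(488,495),(492,473),(22,410)],216),("bartop",[(441,500)],206)
 ,("barbot",[(432,565)],95)):
    print(n);[print(P(*p,z)) for p in l]
Q=lambda u,v,z:ray(c,455+(u-560)/4,225+v/4,z)
b=np.array([Q(*p,z) for p,z in(((605,38),8),((662,25),8),((718,230),8),((662,247),8))]);print(b,b.mean(0))
print([np.linalg.norm(b[i]-b[i-1]) for i in range(4)])
s=[Q(653,60,48),Q(694,200,48)];print(s,np.mean(s,0)); d=s[0]-s[1];print(np.arctan2(d[1],d[0]))
print("bearing",ray(c,420,222,22),"bobbin",ray(c,416,272,56),"tin",ray(c,467,182,110),"wrench",ray(c,216,320,8), "hammer",ray(c,160,280,20))
E
```

```text
cab
[905.7 200.4 220. ]
[881.7 -97.1 220. ]
[643.2 -78.1 220. ]
[665.8 217.9 220. ]
door
[653.8 214.9 216. ]
[608. -72. 216.]
[621.8 -74.7 216. ]
[666.5 218.6 216. ]
bartop
[606.7 -42.7 206. ]
barbot
[576.8 -37.   95. ]
[[ 556.1 -398.7    8. ]
 [ 564.6 -439.1    8. ]
 [ 419.8 -473.5    8. ]
 [ 408.6 -433.9    8. ]] [ 487.3 -436.3    8. ]
[np.float64(151.66927346688792), np.float64(41.31970005190282), np.float64(148.83214030061353), np.float64(41.15170189400377)]
[array([ 537.1, -422.7,   48. ]), array([ 440.4, -447.6,   48. ])] [ 488.7 -435.1   48. ]
0.251817029370759
bearing [ 592.2 -267.4   22. ] bobbin [ 451.6 -248.2   56. ] tin [ 688.3 -383.5  110. ] wrench [327.7 308.1   8. ] hammer [441.7 462.   20. ]
```

```bash
python3 - <<'E'
from h import *
c=dict(np.load("pics/top0.npz"));s=dict(np.load("pics/scene0.npz"))
x=np.array([[577.6,-40.2,206],[577.6,-40.2,193],[577.6,-40.2,96],[612,-46,193],[577.6,-40.2,151]])
print((proj(c,x)-[230,85])*4); print(proj(s,x))
# cabinet corners in scene, base/top to check yaw & height
cc=np.array([[905.7,200.4,220],[881.7,-97.1,220],[643.2,-78.1,220],[665.8,217.9,220],[905.7,200.4,0],[881.7,-97.1,0]]);print(proj(s,cc))
a=cv2.imread("pics/scene0.png")[195:320,255:450];cv2.imwrite("pics/crop2.png",cv2.resize(a,None,fx=4,fy=4,interpolation=cv2.INTER_CUBIC))
E
```

```text
[[437.8 546.1]
 [437.6 548.3]
 [436.7 563.6]
 [445.9 494.1]
 [437.2 555.2]]
[[320.8 209.1]
 [320.7 214. ]
 [320.1 248.8]
 [315.4 222.5]
 [320.5 229.4]]
[[429.  324.1]
 [260.5 292.6]
 [297.9 218.7]
 [440.4 241.1]
 [414.5 406.6]
 [265.6 374.7]]
```

View pics/crop2.png

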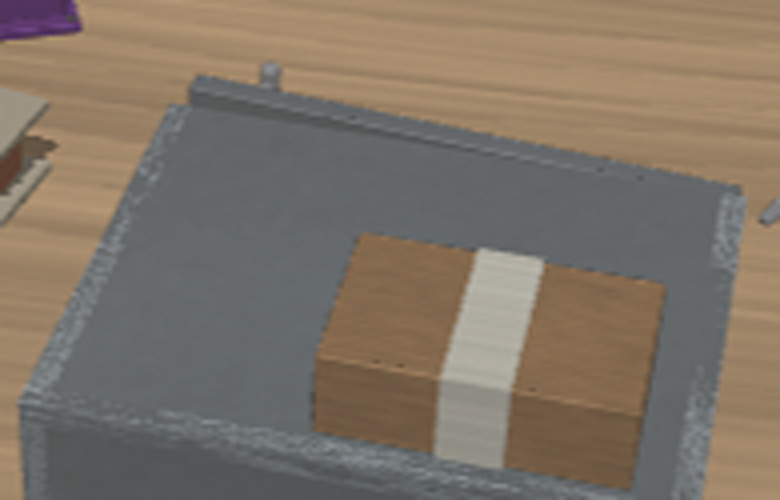

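Scene crop: handle top at crop (270,65), which is full-image (322.5,211.3). That agrees with the model to about 2 px and puts the bar near (579,-39), with the pin being what I saw at first. Next I turn the wrist to psi = 1.414, which keeps q6 in range through the swing, and rise.

```bash
python3 -m creep '[{"z":-0.5,"az":-0.13},{"z":-0.5,"az":-0.13},{"z":-0.5,"az":-0.13},{"z":-0.5,"az":-0.13},{"z":-0.5,"az":-0.13},{"z":-0.5,"az":-0.13},{"z":-0.5,"az":-0.13},{"z":-0.5,"az":-0.13},{"az":-0.13},{"az":-0.13}]' && python3 -m creep '[{"az":-0.13},{"az":-0.13},{"az":-0.13},{"az":-0.13},{"az":-0.13},{"az":-0.13},{"az":-0.13},{"az":-0.13},{"az":-0.13},{"az":-0.08}]'
cat > st.py <<'E'
# python3 st.py x y z psi : state and remaining tool-frame move (cm, rad)
import sys; from h import *; from workcell import r
s=r.observe(); M=R.from_quat(s["tool_rot"]); m=M.as_matrix(); psi=np.arctan2(m[1,0],m[0,0])
print("t",round(s["clock"],2),"p",s["position"],"psi %.3f"%psi,"tilt %.3f"%np.arccos(-m[2,2]),"F",s["wrist_force"],"op %.1f"%s["opening"],"q",np.round(s["qpos"],2))
if len(sys.argv)>4:
    t=np.array(sys.argv[1:5],float); d=m.T@(t[:3]-s["position"])/10; print("tool cm",np.round(d,2),"az %.3f"%-((t[3]-psi+np.pi)%(2*np.pi)-np.pi))
E
python3 st.py 579 -39 270 1.414
```

```text
t 0.1 p [ 243.1 -520.6  230.5] psi -1.134 tilt 0.002 F [-0.7 -0.3 -0.4] op 85.5 q [-1.3  0.3  0.1  1.3 -0.   1.4]
tool cm [-29.4 -50.8  -3.9] az -2.548validation failed for argument at $[0]...
```

```bash
python3 -m creep '[{"x":0,"y":0,"z":-0.5,"ax":0,"ay":0,"az":-0.13,"grip":8.5},{"x":0,"y":0,"z":-0.5,"ax":0,"ay":0,"az":-0.13,"grip":8.5},{"x":0,"y":0,"z":-0.5,"ax":0,"ay":0,"az":-0.13,"grip":8.5},{"x":0,"y":0,"z":-0.5,"ax":0,"ay":0,"az":-0.13,"grip":8.5},{"x":0,"y":0,"z":-0.5,"ax":0,"ay":0,"az":-0.13,"grip":8.5},{"x":0,"y":0,"z":-0.5,"ax":0,"ay":0,"az":-0.13,"grip":8.5},{"x":0,"y":0,"z":-0.5,"ax":0,"ay":0,"az":-0.13,"grip":8.5},{"x":0,"y":0,"z":-0.5,"ax":0,"ay":0,"az":-0.13,"grip":8.5},{"x":0,"y":0,"z":0,"ax":0,"ay":0,"az":-0.13,"grip":8.5},{"x":0,"y":0,"z":0,"ax":0,"ay":0,"az":-0.13,"grip":8.5}]'; python3 st.py 579 -39 270 1.414
```

```text
clock: 1.1
position: [243.2, -520.9, 271.0]
tool_rot: [0.996, 0.086, -0.0, -0.0]
wrist_force: [0.2, 0.0, -0.8]
opening: 84.9
t 1.1 p [ 243.2 -520.9  271. ] psi 0.171 tilt 0.001 F [ 0.2  0.  -0.8] op 84.9 q [-1.3  0.3  0.1  1.4  0.   0.1]
tool cm [ 41.3 -41.8   0.1] az -1.243
```

```bash
python3 -m creep '[{"x":0,"y":0,"z":0,"ax":0,"ay":0,"az":-0.124,"grip":8.5},{"x":0,"y":0,"z":0,"ax":0,"ay":0,"az":-0.124,"grip":8.5},{"x":0,"y":0,"z":0,"ax":0,"ay":0,"az":-0.124,"grip":8.5},{"x":0,"y":0,"z":0,"ax":0,"ay":0,"az":-0.124,"grip":8.5},{"x":0,"y":0,"z":0,"ax":0,"ay":0,"az":-0.124,"grip":8.5},{"x":0,"y":0,"z":0,"ax":0,"ay":0,"az":-0.124,"grip":8.5},{"x":0,"y":0,"z":0,"ax":0,"ay":0,"az":-0.124,"grip":8.5},{"x":0,"y":0,"z":0,"ax":0,"ay":0,"az":-0.124,"grip":8.5},{"x":0,"y":0,"z":0,"ax":0,"ay":0,"az":-0.124,"grip":8.5},{"x":0,"y":0,"z":0,"ax":0,"ay":0,"az":-0.124,"grip":8.5}]' >/dev/null
python3 -m creep '[{"x":2.64,"y":1.28,"z":0,"ax":0,"ay":0,"az":0,"grip":8.5},{"x":2.64,"y":1.28,"z":0,"ax":0,"ay":0,"az":0,"grip":8.5},{"x":2.64,"y":1.28,"z":0,"ax":0,"ay":0,"az":0,"grip":8.5},{"x":2.64,"y":1.28,"z":0,"ax":0,"ay":0,"az":0,"grip":8.5},{"x":2.64,"y":1.28,"z":0,"ax":0,"ay":0,"az":0,"grip":8.5},{"x":2.64,"y":1.28,"z":0,"ax":0,"ay":0,"az":0,"grip":8.5},{"x":2.64,"y":1.28,"z":0,"ax":0,"ay":0,"az":0,"grip":8.5},{"x":2.64,"y":1.28,"z":0,"ax":0,"ay":0,"az":0,"grip":8.5},{"x":2.64,"y":1.28,"z":0,"ax":0,"ay":0,"az":0,"grip":8.5},{"x":2.64,"y":1.28,"z":0,"ax":0,"ay":0,"az":0,"grip":8.5}]' >/dev/null
python3 -m creep '[{"x":2.64,"y":1.28,"z":0,"ax":0,"ay":0,"az":0,"grip":6},{"x":2.64,"y":1.28,"z":0,"ax":0,"ay":0,"az":0,"grip":6},{"x":2.64,"y":1.28,"z":0,"ax":0,"ay":0,"az":0,"grip":6},{"x":2.64,"y":1.28,"z":0,"ax":0,"ay":0,"az":0,"grip":6},{"x":2.64,"y":1.28,"z":0,"ax":0,"ay":0,"az":0,"grip":6},{"x":2.64,"y":1.28,"z":0,"ax":0,"ay":0,"az":0,"grip":6},{"x":2.64,"y":1.28,"z":0,"ax":0,"ay":0,"az":0,"grip":6},{"x":2.64,"y":1.28,"z":0,"ax":0,"ay":0,"az":0,"grip":6},{"x":2.64,"y":1.28,"z":0,"ax":0,"ay":0,"az":0,"grip":6},{"x":2.64,"y":1.28,"z":0,"ax":0,"ay":0,"az":0,"grip":6}]'
python3 st.py 579 -39 270 1.414
python3 - <<'E'
from h import *;from workcell import camera
c=camera("wrist");np.savez("pics/w1.npz",**c);cv2.imwrite("pics/w1.png",c["color"][:,:,::-1]);print(c["T"])
print(proj(c,[[579,-39,206],[579,-39,96],[653.8,214.9,214],[608,-72,214]]))
E
```

```text
clock: 4.1
position: [582.7, -41.1, 270.8]
tool_rot: [0.763, 0.647, -0.0, -0.0]
wrist_force: [0.4, -0.7, 0.1]
opening: 59.8
t 4.1 p [582.7 -41.1 270.8] psi 1.406 tilt 0.001 F [ 0.4 -0.7  0.1] op 59.8 q [-0.2  0.3  0.2  1.4 -0.  -0. ]
tool cm [ 0.1 -0.4  0.1] az -0.008
[[  0.2   0.9   0.3 511. ]
 [  1.   -0.2  -0.  -27.4]
 [ -0.    0.3  -1.  413.9]
 [  0.    0.    0.    1. ]]
[[312.2 246.3]
 [312.3 206.1]
 [761.7 302.3]
 [264.9 305.7]]
```

View pics/w1.png

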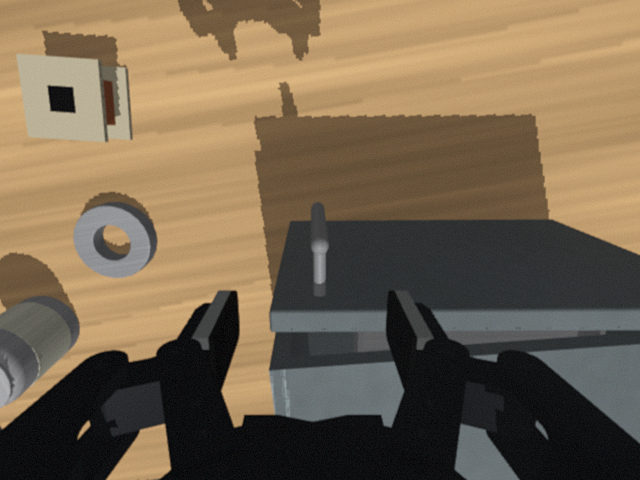

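Wrist picture: bar top at (320,246) against the predicted (312,246), so the bar is at about (579.5,-36). The jaws straddle it.

```bash
python3 -m creep '[{"x":0.22,"y":-0.2,"z":0.6,"ax":0,"ay":0,"az":0,"grip":6},{"x":0.22,"y":-0.2,"z":0.9,"ax":0,"ay":0,"az":0,"grip":6},{"x":0,"y":0,"z":1.2,"ax":0,"ay":0,"az":0,"grip":6},{"x":0,"y":0,"z":1.2,"ax":0,"ay":0,"az":0,"grip":6},{"x":0,"y":0,"z":1.2,"ax":0,"ay":0,"az":0,"grip":6},{"x":0,"y":0,"z":1.2,"ax":0,"ay":0,"az":0,"grip":6},{"x":0,"y":0,"z":1.2,"ax":0,"ay":0,"az":0,"grip":6},{"x":0,"y":0,"z":1.2,"ax":0,"ay":0,"az":0,"grip":6},{"x":0,"y":0,"z":1.2,"ax":0,"ay":0,"az":0,"grip":6},{"x":0,"y":0,"z":0.9,"ax":0,"ay":0,"az":0,"grip":6}]'; python3 -m creep '[{"x":0,"y":0,"z":0,"ax":0,"ay":0,"az":0,"grip":3},{"x":0,"y":0,"z":0,"ax":0,"ay":0,"az":0,"grip":2},{"x":0,"y":0,"z":0,"ax":0,"ay":0,"az":0,"grip":1.5},{"x":0,"y":0,"z":0,"ax":0,"ay":0,"az":0,"grip":1},{"x":0,"y":0,"z":0,"ax":0,"ay":0,"az":0,"grip":0.5},{"x":0,"y":0,"z":0,"ax":0,"ay":0,"az":0,"grip":0.5},{"x":0,"y":0,"z":0,"ax":0,"ay":0,"az":0,"grip":0.5},{"x":0,"y":0,"z":0,"ax":0,"ay":0,"az":0,"grip":0.5},{"x":0,"y":0,"z":0,"ax":0,"ay":0,"az":0,"grip":0.5},{"x":0,"y":0,"z":0,"ax":0,"ay":0,"az":0,"grip":0.5}]' 60; python3 st.py
```

```text
clock: 5.15
position: [578.9, -37.2, 161.9]
tool_rot: [0.763, 0.647, -0.0, -0.0]
wrist_force: [0.2, -0.3, -0.1]
opening: 60.2
clock: 6.15
position: [580.0, -36.5, 164.1]
tool_rot: [0.763, 0.647, 0.001, 0.0]
wrist_force: [1.7, 5.8, 2.8]
opening: 9.6
t 6.15 p [580.  -36.5 164.1] psi 1.407 tilt 0.002 F [1.7 5.8 2.8] op 9.6 q [-0.2  0.3 -0.1  1.1  0.  -0. ]
```

```bash
python3 -m creep '[{"x":0.12,"y":-0.79,"z":0,"ax":0,"ay":0,"az":0.03,"grip":0.5},{"x":0.12,"y":-0.79,"z":0,"ax":0,"ay":0,"az":0.03,"grip":0.5},{"x":0.12,"y":-0.79,"z":0,"ax":0,"ay":0,"az":0.03,"grip":0.5},{"x":0.12,"y":-0.79,"z":0,"ax":0,"ay":0,"az":0.03,"grip":0.5},{"x":0.12,"y":-0.79,"z":0,"ax":0,"ay":0,"az":0.03,"grip":0.5},{"x":0.12,"y":-0.79,"z":0,"ax":0,"ay":0,"az":0.03,"grip":0.5},{"x":0.12,"y":-0.79,"z":0,"ax":0,"ay":0,"az":0.03,"grip":0.5},{"x":0.12,"y":-0.79,"z":0,"ax":0,"ay":0,"az":0.03,"grip":0.5},{"x":0.12,"y":-0.79,"z":0,"ax":0,"ay":0,"az":0.03,"grip":0.5},{"x":0.12,"y":-0.79,"z":0,"ax":0,"ay":0,"az":0.03,"grip":0.5}]'; python3 st.py
```

```text
clock: 7.15
position: [508.2, -2.7, 164.1]
tool_rot: [0.851, 0.525, 0.001, 0.001]
wrist_force: [1.6, 1.9, 1.1]
opening: 9.3
t 7.15 p [508.2  -2.7 164.1] psi 1.105 tilt 0.002 F [1.6 1.9 1.1] op 9.3 q [-0.2  0.2 -0.2  1.1 -0.   0.3]
```

Low forces, so the arc fits. I'll swing on by about 1.1 rad.

```bash
python3 -m creep '[{"x":0.27,"y":-1.58,"z":0,"ax":0,"ay":0,"az":0.06,"grip":0.5},{"x":0.27,"y":-1.58,"z":0,"ax":0,"ay":0,"az":0.06,"grip":0.5},{"x":0.27,"y":-1.58,"z":0,"ax":0,"ay":0,"az":0.06,"grip":0.5},{"x":0.27,"y":-1.58,"z":0,"ax":0,"ay":0,"az":0.06,"grip":0.5},{"x":0.27,"y":-1.58,"z":0,"ax":0,"ay":0,"az":0.06,"grip":0.5},{"x":0.27,"y":-1.58,"z":0,"ax":0,"ay":0,"az":0.06,"grip":0.5},{"x":0.27,"y":-1.58,"z":0,"ax":0,"ay":0,"az":0.06,"grip":0.5},{"x":0.27,"y":-1.58,"z":0,"ax":0,"ay":0,"az":0.06,"grip":0.5},{"x":0.27,"y":-1.58,"z":0,"ax":0,"ay":0,"az":0.06,"grip":0.5},{"x":0.27,"y":-1.58,"z":0,"ax":0,"ay":0,"az":0.06,"grip":0.5}]'; python3 -m creep '[{"x":0.27,"y":-1.58,"z":0,"ax":0,"ay":0,"az":0.06,"grip":0.5},{"x":0.27,"y":-1.58,"z":0,"ax":0,"ay":0,"az":0.06,"grip":0.5},{"x":0.27,"y":-1.58,"z":0,"ax":0,"ay":0,"az":0.06,"grip":0.5},{"x":0.27,"y":-1.58,"z":0,"ax":0,"ay":0,"az":0.06,"grip":0.5},{"x":0.27,"y":-1.58,"z":0,"ax":0,"ay":0,"az":0.06,"grip":0.5},{"x":0.27,"y":-1.58,"z":0,"ax":0,"ay":0,"az":0.06,"grip":0.5},{"x":0.27,"y":-1.58,"z":0,"ax":0,"ay":0,"az":0.06,"grip":0.5},{"x":0.12,"y":-0.79,"z":0,"ax":0,"ay":0,"az":0.03,"grip":0.5},{"x":0.12,"y":-0.79,"z":0,"ax":0,"ay":0,"az":0.03,"grip":0.5},{"x":0,"y":0,"z":0,"ax":0,"ay":0,"az":0,"grip":0.5}]'; python3 st.py
```

```text
clock: 8.15
position: [408.5, 120.8, 164.1]
tool_rot: [0.969, 0.249, -0.001, 0.001]
wrist_force: [-3.5, -2.1, 6.9]
opening: 9.3
clock: 9.15
position: [391.5, 248.0, 164.1]
tool_rot: [1.0, 0.013, -0.002, -0.0]
wrist_force: [-9.1, 1.1, 10.9]
opening: 9.0
t 9.15 p [391.5 248.  164.1] psi 0.027 tilt 0.003 F [-9.1  1.1 10.9] op 9.0 q [ 0.4  0.1 -0.3  1.1  0.   1.9]
```

```bash
python3 -m creep '[{"x":0.1,"y":-0.66,"z":0,"ax":0,"ay":0,"az":0.025,"grip":0.5},{"x":0.1,"y":-0.66,"z":0,"ax":0,"ay":0,"az":0.025,"grip":0.5},{"x":0.1,"y":-0.66,"z":0,"ax":0,"ay":0,"az":0.025,"grip":0.5},{"x":0.1,"y":-0.66,"z":0,"ax":0,"ay":0,"az":0.025,"grip":0.5},{"x":0,"y":0,"z":0,"ax":0,"ay":0,"az":0,"grip":0.5},{"x":0,"y":0,"z":0,"ax":0,"ay":0,"az":0,"grip":2},{"x":0,"y":0,"z":0,"ax":0,"ay":0,"az":0,"grip":4},{"x":0,"y":0,"z":0,"ax":0,"ay":0,"az":0,"grip":5},{"x":0,"y":0,"z":0,"ax":0,"ay":0,"az":0,"grip":5},{"x":0,"y":0,"z":-0.5,"ax":0,"ay":0,"az":0,"grip":5}]'; python3 st.py
python3 -m creep '[{"x":0,"y":0,"z":-1.2,"ax":0,"ay":0,"az":0,"grip":5},{"x":0,"y":0,"z":-1.2,"ax":0,"ay":0,"az":0,"grip":5},{"x":0,"y":0,"z":-1.5,"ax":0,"ay":0,"az":0,"grip":5},{"x":0,"y":0,"z":-1.5,"ax":0,"ay":0,"az":0,"grip":5},{"x":0,"y":0,"z":-1.5,"ax":0,"ay":0,"az":0,"grip":5},{"x":0,"y":0,"z":-1.5,"ax":0,"ay":0,"az":0,"grip":5},{"x":0,"y":0,"z":-1.5,"ax":0,"ay":0,"az":0,"grip":5},{"x":0,"y":0,"z":-1.5,"ax":0,"ay":0,"az":0,"grip":5},{"x":0,"y":0,"z":-1,"ax":0,"ay":0,"az":0,"grip":5},{"x":0,"y":0,"z":0,"ax":0,"ay":0,"az":0,"grip":5}]'; python3 st.py 487 -436 150 0
```

```text
clock: 10.15
position: [397.8, 273.4, 167.8]
tool_rot: [0.999, -0.037, -0.001, 0.0]
wrist_force: [0.2, -0.5, 0.1]
opening: 50.3
t 10.15 p [397.8 273.4 167.8] psi -0.074 tilt 0.001 F [ 0.2 -0.5  0.1] op 50.3 q [ 0.4  0.2 -0.3  1.1 -0.   2.1]
clock: 11.15
position: [398.9, 274.3, 294.4]
tool_rot: [0.999, -0.037, 0.002, -0.001]
wrist_force: [-0.2, -0.6, -0.2]
opening: 50.0
t 11.15 p [398.9 274.3 294.4] psi -0.074 tilt 0.004 F [-0.2 -0.6 -0.2] op 50.0 q [ 0.4  0.1 -0.   1.4 -0.   2.1]
tool cm [14.  70.2 14.4] az -0.074
```

```bash
python3 -m creep '[{"x":0.7,"y":3.5,"z":0,"ax":0,"ay":0,"az":0,"grip":5},{"x":0.7,"y":3.5,"z":0,"ax":0,"ay":0,"az":0,"grip":5},{"x":0.7,"y":3.5,"z":0,"ax":0,"ay":0,"az":0,"grip":5},{"x":0.7,"y":3.5,"z":0,"ax":0,"ay":0,"az":0,"grip":5},{"x":0.7,"y":3.5,"z":0,"ax":0,"ay":0,"az":0,"grip":5},{"x":0.7,"y":3.5,"z":0,"ax":0,"ay":0,"az":0,"grip":5},{"x":0.7,"y":3.5,"z":0,"ax":0,"ay":0,"az":0,"grip":5},{"x":0.7,"y":3.5,"z":0,"ax":0,"ay":0,"az":0,"grip":5},{"x":0.7,"y":3.5,"z":0,"ax":0,"ay":0,"az":0,"grip":5},{"x":0.7,"y":3.5,"z":0,"ax":0,"ay":0,"az":0,"grip":5}]' >/dev/null
python3 -m creep '[{"x":0.7,"y":3.5,"z":0,"ax":0,"ay":0,"az":0,"grip":5},{"x":0.7,"y":3.5,"z":0,"ax":0,"ay":0,"az":0,"grip":5},{"x":0.7,"y":3.5,"z":0,"ax":0,"ay":0,"az":0,"grip":5},{"x":0.7,"y":3.5,"z":0,"ax":0,"ay":0,"az":0,"grip":5},{"x":0.7,"y":3.5,"z":0,"ax":0,"ay":0,"az":0,"grip":5},{"x":0.7,"y":3.5,"z":0,"ax":0,"ay":0,"az":0,"grip":5},{"x":0.7,"y":3.5,"z":0,"ax":0,"ay":0,"az":0,"grip":5},{"x":0.7,"y":3.5,"z":0,"ax":0,"ay":0,"az":0,"grip":5},{"x":0.7,"y":3.5,"z":0,"ax":0,"ay":0,"az":0,"grip":5},{"x":0.7,"y":3.5,"z":0,"ax":0,"ay":0,"az":0,"grip":5}]' >/dev/null
python3 -m creep '[{"x":0,"y":0,"z":1,"ax":0,"ay":0,"az":-0.14,"grip":5},{"x":0,"y":0,"z":1,"ax":0,"ay":0,"az":-0.14,"grip":5},{"x":0,"y":0,"z":1,"ax":0,"ay":0,"az":-0.14,"grip":5},{"x":0,"y":0,"z":1,"ax":0,"ay":0,"az":-0.14,"grip":5},{"x":0,"y":0,"z":1,"ax":0,"ay":0,"az":-0.14,"grip":5},{"x":0,"y":0,"z":1,"ax":0,"ay":0,"az":-0.14,"grip":5},{"x":0,"y":0,"z":1,"ax":0,"ay":0,"az":-0.14,"grip":5},{"x":0,"y":0,"z":1,"ax":0,"ay":0,"az":-0.14,"grip":5},{"x":0,"y":0,"z":1,"ax":0,"ay":0,"az":-0.14,"grip":5},{"x":0,"y":0,"z":1,"ax":0,"ay":0,"az":-0.14,"grip":5}]' >/dev/null
python3 -m creep '[{"x":0,"y":0,"z":1,"ax":0,"ay":0,"az":-0.12,"grip":5},{"x":0,"y":0,"z":1,"ax":0,"ay":0,"az":-0.12,"grip":5},{"x":0,"y":0,"z":1,"ax":0,"ay":0,"az":-0.12,"grip":5},{"x":0,"y":0,"z":1,"ax":0,"ay":0,"az":-0.12,"grip":5},{"x":0,"y":0,"z":0,"ax":0,"ay":0,"az":0,"grip":5},{"x":0,"y":0,"z":0,"ax":0,"ay":0,"az":0,"grip":5},{"x":0,"y":0,"z":0,"ax":0,"ay":0,"az":0,"grip":5},{"x":0,"y":0,"z":0,"ax":0,"ay":0,"az":0,"grip":5},{"x":0,"y":0,"z":0,"ax":0,"ay":0,"az":0,"grip":5},{"x":0,"y":0,"z":0,"ax":0,"ay":0,"az":0,"grip":5}]'
python3 st.py 487 -436 150 1.818
python3 - <<'E'
from h import *;from workcell import camera
o=[]
for n in("wrist","top"):
    c=camera(n);np.savez(f"pics/{n}2.npz",**c);o.append(c["color"][:,:,::-1])
f=lambda s,k:cv2.resize(s,None,fx=k,fy=k,interpolation=cv2.INTER_CUBIC)
cv2.imwrite("pics/t2.png",f(o[1][90:290,220:370],3))
cv2.imwrite("pics/w2.png",o[0])
E
```

```text
clock: 15.15
position: [486.0, -434.7, 152.7]
tool_rot: [0.619, 0.785, -0.0, 0.0]
wrist_force: [-0.7, 0.6, 0.9]
opening: 49.8
t 15.15 p [ 486.  -434.7  152.7] psi 1.806 tilt 0.001 F [-0.7  0.6  0.9] op 49.8 q [-0.8  0.5  0.1  1.2 -0.  -1.1]
tool cm [-0.1  0.1  0.3] az -0.012
```

View pics/w2.png

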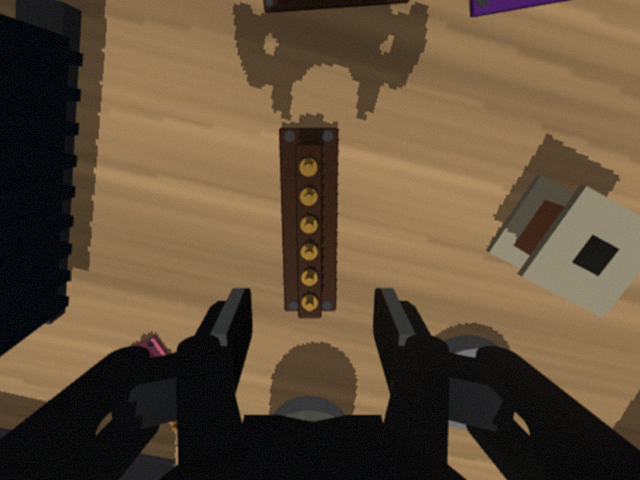

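View pics/t2.png

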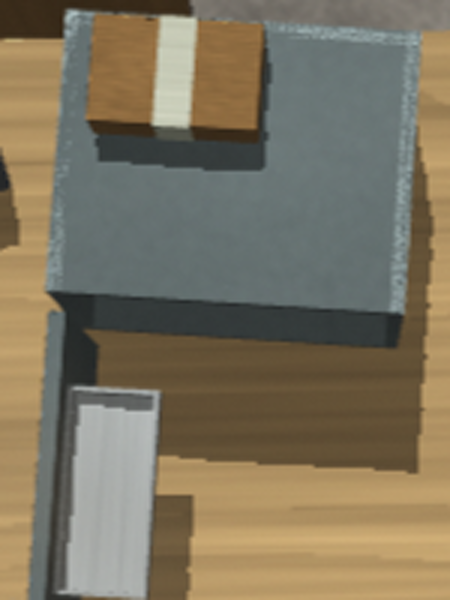

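Wrist picture: studs from (308,167) to (310,302), base corners (281,130),(337,128),(336,308),(285,311), block aligned with the jaws. Top crop: door open about 90°, with tray rim corners near (72,387),(160,392),(148,600),(55,592).

```bash
python3 - <<'E'
from h import *
w=dict(np.load("pics/wrist2.npz"));t=dict(np.load("pics/top2.npz"))
s=[ray(w,308,167,48),ray(w,310,302,48)];d=s[0]-s[1];print(s,np.mean(s,0),"yaw",np.arctan2(-d[1],-d[0]),np.linalg.norm(d))
b=np.array([ray(w,u,v,8) for u,v in((281,130),(337,128),(336,308),(285,311))]);print(b,b.mean(0))
ax=(b[2]+b[3]-b[0]-b[1]);print("yaw",np.arctan2(ax[1],ax[0]),np.linalg.norm(ax)/2)
T=np.array([ray(t,220+u/3,90+v/3,172) for u,v in((72,387),(160,392),(148,600),(55,592))]);print(T,T.mean(0))
dd=np.array([ray(t,220+u/3,90+v/3,214) for u,v in((50,312),(65,312),(30,600),(47,600))]);print(dd)
im=t["color"][270:340,220:300,::-1];cv2.imwrite("pics/t3.png",cv2.resize(im,None,fx=6,fy=6,interpolation=cv2.INTER_CUBIC))
E
```

```text
[array([ 443.1, -446.5,   48. ]), array([ 537.2, -423. ,   48. ])] [ 490.1 -434.8   48. ] yaw 0.24493809701207497 96.95934709584553
[[ 426.  -471.4    8. ]
 [ 415.1 -431.7    8. ]
 [ 557.2 -395.9    8. ]
 [ 570.  -437.3    8. ]] [ 492.1 -434.1    8. ]
yaw 0.23928962758531722 147.2906027251782
[[591.8 204.1 172. ]
 [586.3 128.9 172. ]
 [409.2 140.7 172. ]
 [417.3 219.6 172. ]] [501.1 173.3 172. ]
[[650.3 216.  214. ]
 [650.1 203.5 214. ]
 [410.8 233.7 214. ]
 [410.6 219.7 214. ]]
```

View pics/t3.png

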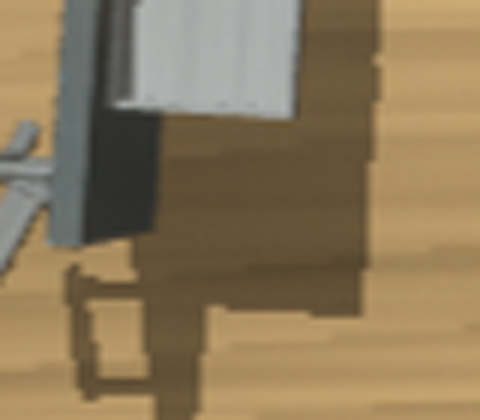

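Tray centre is about (501,173.5), with yaw -0.074 and the rim corners consistent with 178×78. Block is at (489.5,-435) with yaw 0.244. Descend and grip.

```bash
python3 -m creep '[{"x":-0.05,"y":0.16,"z":1.7,"ax":0,"ay":0,"az":-0.009,"grip":5},{"x":-0.05,"y":0.16,"z":1.7,"ax":0,"ay":0,"az":0,"grip":5},{"x":0,"y":0,"z":1.7,"ax":0,"ay":0,"az":0,"grip":5},{"x":0,"y":0,"z":1.7,"ax":0,"ay":0,"az":0,"grip":5},{"x":0,"y":0,"z":1.7,"ax":0,"ay":0,"az":0,"grip":5},{"x":0,"y":0,"z":1.6,"ax":0,"ay":0,"az":0,"grip":5},{"x":0,"y":0,"z":1.4,"ax":0,"ay":0,"az":0,"grip":5},{"x":0,"y":0,"z":1.2,"ax":0,"ay":0,"az":0,"grip":5},{"x":0,"y":0,"z":0.9,"ax":0,"ay":0,"az":0,"grip":5},{"x":0,"y":0,"z":0.3,"ax":0,"ay":0,"az":0,"grip":5}]' && python3 st.py 489.5 -435 12 1.815; python3 -m creep '[{"x":0,"y":0,"z":0,"ax":0,"ay":0,"az":0,"grip":4},{"x":0,"y":0,"z":0,"ax":0,"ay":0,"az":0,"grip":3.2},{"x":0,"y":0,"z":0,"ax":0,"ay":0,"az":0,"grip":2.6},{"x":0,"y":0,"z":0,"ax":0,"ay":0,"az":0,"grip":2.2},{"x":0,"y":0,"z":0,"ax":0,"ay":0,"az":0,"grip":1.9},{"x":0,"y":0,"z":0,"ax":0,"ay":0,"az":0,"grip":1.5},{"x":0,"y":0,"z":0,"ax":0,"ay":0,"az":0,"grip":1},{"x":0,"y":0,"z":0,"ax":0,"ay":0,"az":0,"grip":1},{"x":0,"y":0,"z":0,"ax":0,"ay":0,"az":0,"grip":1},{"x":0,"y":0,"z":0,"ax":0,"ay":0,"az":0,"grip":1}]' 50; python3 st.py
```

```text
clock: 16.25
position: [488.8, -434.4, 12.2]
tool_rot: [0.616, 0.788, 0.0, -0.001]
wrist_force: [0.5, -0.6, -0.6]
opening: 49.9
t 16.25 p [ 488.8 -434.4   12.2] psi 1.815 tilt 0.001 F [ 0.5 -0.6 -0.6] op 49.9 q [-0.8  0.6 -0.1  0.9 -0.  -1.1]
tool cm [-0.1  0.1  0. ] az -0.000
clock: 17.25
position: [489.7, -435.5, 14.2]
tool_rot: [0.616, 0.788, -0.0, 0.001]
wrist_force: [0.1, -1.6, 5.7]
opening: 17.1
t 17.25 p [ 489.7 -435.5   14.2] psi 1.815 tilt 0.002 F [ 0.1 -1.6  5.7] op 17.1 q [-0.8  0.6 -0.1  0.9 -0.  -1.1]
```

```bash
python3 -m creep '[{"x":0,"y":0,"z":-1,"ax":0,"ay":0,"az":0,"grip":1},{"x":0,"y":0,"z":-2,"ax":0,"ay":0,"az":0,"grip":1},{"x":0,"y":0,"z":-3,"ax":0,"ay":0,"az":0,"grip":1},{"x":0,"y":0,"z":-3.5,"ax":0,"ay":0,"az":0,"grip":1},{"x":0,"y":0,"z":-3.5,"ax":0,"ay":0,"az":0,"grip":1},{"x":0,"y":0,"z":-3.5,"ax":0,"ay":0,"az":0.06,"grip":1},{"x":0,"y":0,"z":-3.5,"ax":0,"ay":0,"az":0.06,"grip":1},{"x":0,"y":0,"z":-3.5,"ax":0,"ay":0,"az":0.07,"grip":1},{"x":0,"y":0,"z":-2.5,"ax":0,"ay":0,"az":0.07,"grip":1},{"x":0,"y":0,"z":-1.5,"ax":0,"ay":0,"az":0.058,"grip":1}]' && python3 -m creep '[{"x":2,"y":-0.1,"z":0,"ax":0,"ay":0,"az":0,"grip":1},{"x":3.1,"y":-0.17,"z":0,"ax":0,"ay":0,"az":0,"grip":1},{"x":3.1,"y":-0.17,"z":0,"ax":0,"ay":0,"az":0,"grip":1},{"x":3.1,"y":-0.17,"z":0,"ax":0,"ay":0,"az":0,"grip":1},{"x":3.1,"y":-0.17,"z":0,"ax":0,"ay":0,"az":0,"grip":1},{"x":3.1,"y":-0.17,"z":0,"ax":0,"ay":0,"az":0,"grip":1},{"x":3.1,"y":-0.17,"z":0,"ax":0,"ay":0,"az":0,"grip":1},{"x":3.1,"y":-0.17,"z":0,"ax":0,"ay":0,"az":0,"grip":1},{"x":3.1,"y":-0.17,"z":0,"ax":0,"ay":0,"az":0,"grip":1},{"x":3.1,"y":-0.17,"z":0,"ax":0,"ay":0,"az":0,"grip":1}]' && python3 -m creep '[{"x":3.1,"y":-0.17,"z":0,"ax":0,"ay":0,"az":0,"grip":1},{"x":3.1,"y":-0.17,"z":0,"ax":0,"ay":0,"az":0,"grip":1},{"x":3.1,"y":-0.17,"z":0,"ax":0,"ay":0,"az":0,"grip":1},{"x":3.1,"y":-0.17,"z":0,"ax":0,"ay":0,"az":0,"grip":1},{"x":3.1,"y":-0.17,"z":0,"ax":0,"ay":0,"az":0,"grip":1},{"x":3.1,"y":-0.17,"z":0,"ax":0,"ay":0,"az":0,"grip":1},{"x":3.1,"y":-0.17,"z":0,"ax":0,"ay":0,"az":0,"grip":1},{"x":3.1,"y":-0.17,"z":0,"ax":0,"ay":0,"az":0,"grip":1},{"x":3,"y":-0.17,"z":0,"ax":0,"ay":0,"az":0,"grip":1},{"x":2,"y":-0.1,"z":0,"ax":0,"ay":0,"az":0,"grip":1}]' && python3 st.py 500.5 167.5 285 1.497
python3 - <<'E'
from h import *;from workcell import camera
o=[]
c=camera("wrist");np.savez("pics/w4.npz",**c);cv2.imwrite("pics/w4.png",c["color"][:,:,::-1])
E
```

```text
clock: 18.25
position: [489.2, -434.5, 290.8]
tool_rot: [0.734, 0.68, 0.0, 0.001]
wrist_force: [-0.0, -0.4, -1.5]
opening: 17.1
clock: 19.25
position: [494.0, -133.6, 287.9]
tool_rot: [0.733, 0.681, -0.0, -0.001]
wrist_force: [1.0, 0.3, -1.9]
opening: 16.7
clock: 20.25
position: [499.5, 164.9, 287.9]
tool_rot: [0.732, 0.681, -0.001, -0.001]
wrist_force: [0.6, -0.4, -1.7]
opening: 17.1
t 20.25 p [499.5 164.9 287.9] psi 1.499 tilt 0.002 F [ 0.6 -0.4 -1.7] op 17.1 q [0.2 0.2 0.1 1.4 0.  0.2]
tool cm [0.3 0.1 0.3] az 0.002
```

View pics/w4.png

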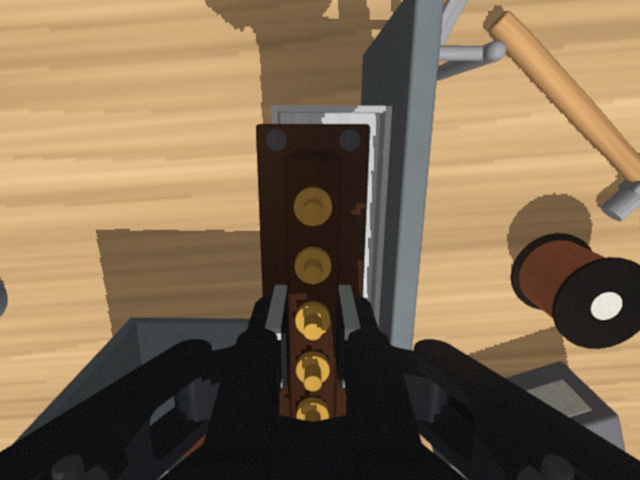

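Block is held straight. The robot-side tray rim shows corners at about (273,107) and (391,107); I'll check these against the tray estimate.

```bash
python3 - <<'E'
from h import *
w=dict(np.load("pics/w4.npz"))
for z in(170,174): print(ray(w,273,107,z),ray(w,391,107,z))
print("door top inner/outer",ray(w,415,0,214),ray(w,442,0,214),ray(w,386,345,214),ray(w,413,345,214))
for z in (270,276,): print("blk", ray(w,257,125,z+8),ray(w,370,125,z+8))
a=-.074;e=np.array([np.cos(a),np.sin(a),0]);n=np.array([-e[1],e[0],0])
for x,y in((501,173.5),): print("pred",[np.array([x,y,172])-89*e+s*39*n for s in(-1,1)])
E
```

```text
[415.2 146.7 170. ] [420.9 223.9 170. ]
[415.4 147.1 174. ] [421.  223.1 174. ]
door top inner/outer [371.4 228.  214. ] [372.4 241.7 214. ] [570.4 209.7 214. ] [571.7 227.5 214. ]
blk [426.3 150.1 278. ] [429.6 194.1 278. ]
blk [426.4 151.  284. ] [429.5 193.2 284. ]
pred [array([409.4, 141.2, 172. ]), array([415.1, 219. , 172. ])]
```

```bash
python3 -m creep '[{"x":0.3,"y":0.15,"z":0.8,"ax":0,"ay":0,"az":0,"grip":1},{"x":0.3,"y":0.15,"z":1.1,"ax":0,"ay":0,"az":0,"grip":1},{"x":0,"y":0,"z":1.2,"ax":0,"ay":0,"az":0,"grip":1},{"x":0,"y":0,"z":1.2,"ax":0,"ay":0,"az":0,"grip":1},{"x":0,"y":0,"z":1.2,"ax":0,"ay":0,"az":0,"grip":1},{"x":0,"y":0,"z":1.2,"ax":0,"ay":0,"az":0,"grip":1},{"x":0,"y":0,"z":1,"ax":0,"ay":0,"az":0,"grip":1},{"x":0,"y":0,"z":0.8,"ax":0,"ay":0,"az":0,"grip":1},{"x":0,"y":0,"z":0.5,"ax":0,"ay":0,"az":0,"grip":1},{"x":0,"y":0,"z":0,"ax":0,"ay":0,"az":0,"grip":1}]'; python3 - <<'E'
from h import *;from workcell import camera
for n in("wrist","top"):
    c=camera(n);np.savez(f"pics/{n}5.npz",**c)
    if n=="wrist": a=c["color"][80:380,190:490,::-1]
    else: b=c["color"][170:320,215:315,::-1]
o=np.zeros((600,800,3),np.uint8);f=lambda s,k:cv2.resize(s,None,fx=k,fy=k,interpolation=cv2.INTER_CUBIC)
o[:480,:480]=f(a,1.6);B=f(b,3);o[:450,490:790]=B
cv2.imwrite("pics/c5.png",o)
E
```

```text
clock: 21.3
position: [503.8, 168.7, 197.6]
tool_rot: [0.733, 0.681, -0.0, -0.0]
wrist_force: [0.2, -0.2, -1.1]
opening: 16.9
```

View pics/c5.png

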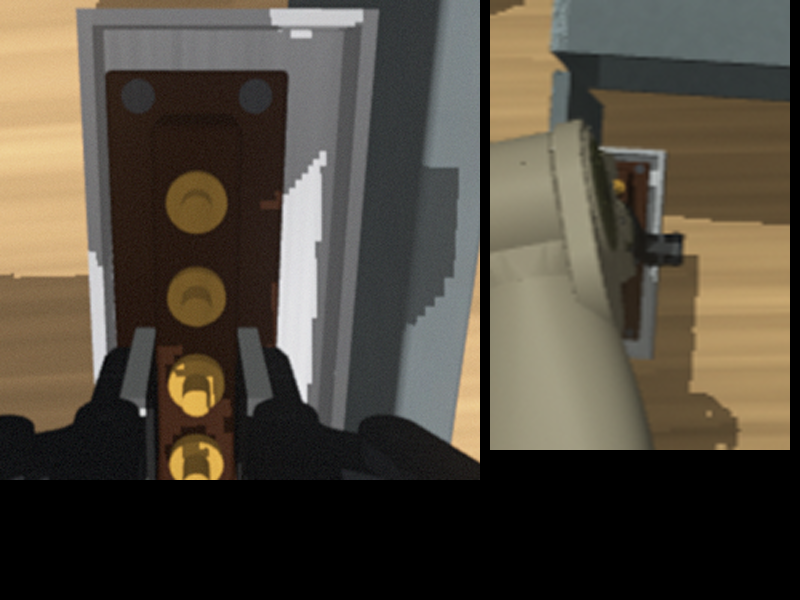

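Left: block above the tray, edges u 107–287 against the inner walls at about 100–340, so it sits near the outer wall. I'll compute the offset.

```bash
python3 - <<'E'
from h import *
w=dict(np.load("pics/wrist5.npz"));p=lambda u,v,z:ray(w,190+u/1.6,80+v/1.6,z)
e=np.array([.997,-.074,0]);n=np.array([.074,.997,0])
for zr in(171,174):
    t=(p(78,10,zr)+p(378,10,zr))/2; b=(p(107,72,191)+p(287,72,191))/2
    print(t,b,"tray centre",t+89*e,"blk centre",b+75*e,"blk-tray along,across",(b+75*e-t-89*e)@e,(b-t)@n)
E
```

```text
[417.4 185.2 171. ] [432.3 175.9 191. ] tray centre [506.1 178.6 171. ] blk centre [507.  170.3 191. ] blk-tray along,across 1.514040049888002 -8.17618903384948
[417.6 185.  174. ] [432.3 175.9 191. ] tray centre [506.4 178.4 174. ] blk centre [507.  170.3 191. ] blk-tray along,across 1.2557333385503326 -8.028187877495366
```

```bash
python3 -m creep '[{"x":0.25,"y":-0.1,"z":0,"ax":0,"ay":0,"az":0,"grip":1},{"x":0.25,"y":0,"z":0,"ax":0,"ay":0,"az":0,"grip":1},{"x":0,"y":0,"z":0.4,"ax":0,"ay":0,"az":0,"grip":1},{"x":0,"y":0,"z":0.4,"ax":0,"ay":0,"az":0,"grip":1},{"x":0,"y":0,"z":0.4,"ax":0,"ay":0,"az":0,"grip":1},{"x":0,"y":0,"z":0.4,"ax":0,"ay":0,"az":0,"grip":1},{"x":0,"y":0,"z":0.4,"ax":0,"ay":0,"az":0,"grip":1},{"x":0,"y":0,"z":0.3,"ax":0,"ay":0,"az":0,"grip":1},{"x":0,"y":0,"z":0.3,"ax":0,"ay":0,"az":0,"grip":1},{"x":0,"y":0,"z":0.2,"ax":0,"ay":0,"az":0,"grip":1}]'; python3 st.py
```

```text
clock: 22.4
position: [503.5, 173.8, 169.9]
tool_rot: [0.733, 0.681, -0.0, -0.0]
wrist_force: [-0.2, -0.9, -1.8]
opening: 17.0
t 22.4 p [503.5 173.8 169.9] psi 1.497 tilt 0.000 F [-0.2 -0.9 -1.8] op 17.0 q [ 0.2  0.3 -0.2  1.1 -0.   0.3]
```

```bash
python3 -m creep '[{"x":0,"y":0,"z":0.1,"ax":0,"ay":0,"az":0,"grip":1},{"x":0,"y":0,"z":0.1,"ax":0,"ay":0,"az":0,"grip":1},{"x":0,"y":0,"z":0.1,"ax":0,"ay":0,"az":0,"grip":1},{"x":0,"y":0,"z":0.1,"ax":0,"ay":0,"az":0,"grip":1},{"x":0,"y":0,"z":0,"ax":0,"ay":0,"az":0,"grip":1},{"x":0,"y":0,"z":0,"ax":0,"ay":0,"az":0,"grip":1},{"x":0,"y":0,"z":0,"ax":0,"ay":0,"az":0,"grip":1},{"x":0,"y":0,"z":0,"ax":0,"ay":0,"az":0,"grip":1},{"x":0,"y":0,"z":0,"ax":0,"ay":0,"az":0,"grip":1},{"x":0,"y":0,"z":0,"ax":0,"ay":0,"az":0,"grip":1}]'; python3 st.py
```

```text
clock: 23.4
position: [503.7, 173.8, 168.1]
tool_rot: [0.733, 0.681, 0.001, 0.001]
wrist_force: [-3.7, -0.5, 8.1]
opening: 17.2
t 23.4 p [503.7 173.8 168.1] psi 1.497 tilt 0.002 F [-3.7 -0.5  8.1] op 17.2 q [ 0.2  0.3 -0.2  1.1 -0.   0.3]
```

```bash
python3 -m creep '[{"x":0,"y":0,"z":-0.1,"ax":0,"ay":0,"az":0,"grip":1.7},{"x":0,"y":0,"z":0,"ax":0,"ay":0,"az":0,"grip":2.2},{"x":0,"y":0,"z":0,"ax":0,"ay":0,"az":0,"grip":2.8},{"x":0,"y":0,"z":0,"ax":0,"ay":0,"az":0,"grip":3.2},{"x":0,"y":0,"z":0,"ax":0,"ay":0,"az":0,"grip":3.2},{"x":0,"y":0,"z":0,"ax":0,"ay":0,"az":0,"grip":3.2},{"x":0,"y":0,"z":-0.5,"ax":0,"ay":0,"az":0,"grip":3.2},{"x":0,"y":0,"z":-1,"ax":0,"ay":0,"az":0,"grip":3.2},{"x":0,"y":0,"z":-1,"ax":0,"ay":0,"az":0,"grip":3.2},{"x":0,"y":0,"z":-1,"ax":0,"ay":0,"az":0,"grip":3.2}]'; python3 st.py; python3 -m creep '[{"x":0,"y":0,"z":-1.5,"ax":0,"ay":0,"az":0,"grip":3.2},{"x":0,"y":0,"z":-1.5,"ax":0,"ay":0,"az":0,"grip":3.2},{"x":0,"y":0,"z":-1.5,"ax":0,"ay":0,"az":0,"grip":3.2},{"x":0,"y":0,"z":-1.5,"ax":0,"ay":0,"az":0,"grip":3.2},{"x":0,"y":0,"z":-1.5,"ax":0,"ay":0,"az":0,"grip":3.2},{"x":0,"y":0,"z":-1.5,"ax":0,"ay":0,"az":0,"grip":3.2},{"x":0,"y":0,"z":0,"ax":0,"ay":0,"az":0,"grip":5},{"x":0,"y":0,"z":0,"ax":0,"ay":0,"az":0,"grip":5},{"x":0,"y":0,"z":0,"ax":0,"ay":0,"az":0,"grip":5},{"x":0,"y":0,"z":0,"ax":0,"ay":0,"az":0,"grip":5}]'; python3 st.py 398 274 290 -0.074
python3 - <<'E'
from h import *;from workcell import camera
c=camera("wrist");np.savez("pics/w6.npz",**c);cv2.imwrite("pics/w6.png",c["color"][:,:,::-1])
E
```

```text
clock: 24.4
position: [503.9, 173.9, 203.7]
tool_rot: [0.733, 0.681, 0.0, 0.0]
wrist_force: [0.0, 0.3, 0.6]
opening: 31.7
t 24.4 p [503.9 173.9 203.7] psi 1.497 tilt 0.001 F [0.  0.3 0.6] op 31.7 q [ 0.2  0.2 -0.1  1.2 -0.   0.3]
clock: 25.4
position: [503.1, 173.7, 291.4]
tool_rot: [0.733, 0.681, -0.001, -0.0]
wrist_force: [0.7, -0.7, -0.5]
opening: 50.0
t 25.4 p [503.1 173.7 291.4] psi 1.497 tilt 0.002 F [ 0.7 -0.7 -0.5] op 50.0 q [ 0.2  0.2  0.1  1.4 -0.   0.3]
tool cm [  9.2 -11.2   0.2] az 1.571
```

View pics/w6.png

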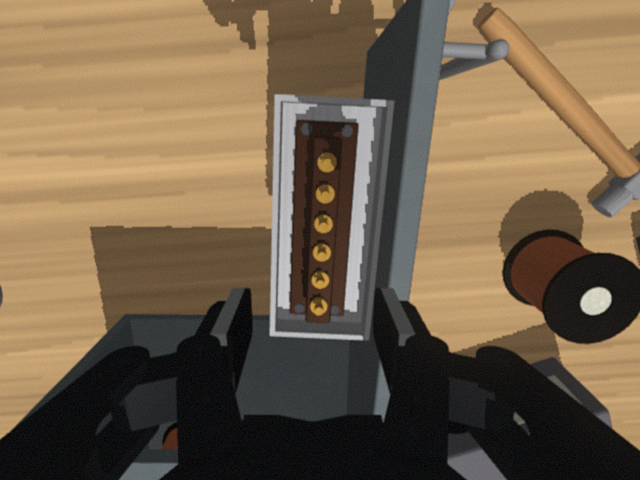

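Block is flat in the tray, studs up from (326,162) to (319,307), with margin on all sides. Now regrip the handle, whose top shows at (497,50).

```bash
python3 -c '
from h import *
w=dict(np.load("pics/w6.npz"));print(ray(w,497,50,205))'
python3 -m creep '[{"x":0.92,"y":-1.12,"z":0,"ax":0,"ay":0,"az":0,"grip":5},{"x":0.92,"y":-1.12,"z":0,"ax":0,"ay":0,"az":0,"grip":5},{"x":0.92,"y":-1.12,"z":0,"ax":0,"ay":0,"az":0,"grip":5},{"x":0.92,"y":-1.12,"z":0,"ax":0,"ay":0,"az":0,"grip":5},{"x":0.92,"y":-1.12,"z":0,"ax":0,"ay":0,"az":0,"grip":5},{"x":0.92,"y":-1.12,"z":0,"ax":0,"ay":0,"az":0,"grip":5},{"x":0.92,"y":-1.12,"z":0,"ax":0,"ay":0,"az":0,"grip":5},{"x":0.92,"y":-1.12,"z":0,"ax":0,"ay":0,"az":0,"grip":5},{"x":0.92,"y":-1.12,"z":0,"ax":0,"ay":0,"az":0,"grip":5},{"x":0.92,"y":-1.12,"z":0,"ax":0,"ay":0,"az":0,"grip":5}]' >/dev/null
python3 -m creep '[{"x":0,"y":0,"z":0,"ax":0,"ay":0,"az":0.14,"grip":5},{"x":0,"y":0,"z":0,"ax":0,"ay":0,"az":0.14,"grip":5},{"x":0,"y":0,"z":0,"ax":0,"ay":0,"az":0.14,"grip":5},{"x":0,"y":0,"z":0,"ax":0,"ay":0,"az":0.14,"grip":5},{"x":0,"y":0,"z":0,"ax":0,"ay":0,"az":0.14,"grip":5},{"x":0,"y":0,"z":0,"ax":0,"ay":0,"az":0.14,"grip":5},{"x":0,"y":0,"z":0,"ax":0,"ay":0,"az":0.14,"grip":5},{"x":0,"y":0,"z":0,"ax":0,"ay":0,"az":0.14,"grip":5},{"x":0,"y":0,"z":0,"ax":0,"ay":0,"az":0.14,"grip":5},{"x":0,"y":0,"z":0,"ax":0,"ay":0,"az":0.14,"grip":5}]' >/dev/null
python3 -m creep '[{"x":0,"y":0,"z":0,"ax":0,"ay":0,"az":0.14,"grip":5},{"x":0,"y":0,"z":0,"ax":0,"ay":0,"az":0.031,"grip":5},{"x":0,"y":0,"z":0.8,"ax":0,"ay":0,"az":0,"grip":5},{"x":0,"y":0,"z":0.8,"ax":0,"ay":0,"az":0,"grip":5},{"x":0,"y":0,"z":0.8,"ax":0,"ay":0,"az":0,"grip":5},{"x":0,"y":0,"z":0.8,"ax":0,"ay":0,"az":0,"grip":5},{"x":0,"y":0,"z":0.8,"ax":0,"ay":0,"az":0,"grip":5},{"x":0,"y":0,"z":0.5,"ax":0,"ay":0,"az":0,"grip":5},{"x":0,"y":0,"z":0,"ax":0,"ay":0,"az":0,"grip":5},{"x":0,"y":0,"z":0,"ax":0,"ay":0,"az":0,"grip":5}]'; python3 st.py 398 273.5 165 -0.074
```

```text
[399.9 285.6 205. ]
clock: 28.45
position: [398.7, 273.8, 247.3]
tool_rot: [0.999, -0.037, -0.0, 0.0]
wrist_force: [0.3, -0.9, -0.0]
opening: 50.2
t 28.45 p [398.7 273.8 247.3] psi -0.074 tilt 0.000 F [ 0.3 -0.9 -0. ] op 50.2 q [ 0.4  0.1 -0.1  1.3 -0.   2.1]
tool cm [-0.1  0.   8.2] az -0.000
```

```bash
python3 - <<'E'
from h import *
w=dict(np.load("pics/w6.npz"));v=dict(np.load("pics/w4.npz"))
print(w["T"][:3,3],v["T"][:3,3],w["mtx"][0])
for u,vv,z in((275,95,173),(393,101,173),(271,336,173),(362,340,173),(326,162,202),(319,307,202),(425,0,214),(450,0,214),(497,50,205)): print((u,vv),ray(w,u,vv,z))
print("w4 handle",ray(v,495,50,205))
from workcell import camera
c=camera("wrist");np.savez("pics/w7.npz",**c)
t=camera("top");np.savez("pics/t7.npz",**t)
o=np.zeros((480,800,3),np.uint8);o[:,:500]=c["color"][:,100:600,::-1];o[:360,510:]=cv2.resize(t["color"][170:305,210:319,::-1],(290,360),interpolation=cv2.INTER_CUBIC)
cv2.imwrite("pics/c7.png",o)
print("pred",proj(c,[[398,273.5,205],[399.9,285.6,205]])-[100,0])
E
```

```text
[430.7 180.8 434.6] [427.2 171.8 431.1] [376.8   0.  312.3]
(275, 95) [411.6 157.6 173. ]
(393, 101) [421.1 234.3 173. ]
(271, 336) [588.8 136.  173. ]
(362, 340) [597.7 207.4 173. ]
(326, 162) [454.2 187.2 202. ]
(319, 307) [551.3 176.1 202. ]
(425, 0) [374.7 243.1 214. ]
(450, 0) [375.6 255.9 214. ]
(497, 50) [399.9 285.6 205. ]
w4 handle [396.4 274.  205. ]
pred [[210.7 270.5]
 [212.6 248.6]]
```

View pics/c7.png

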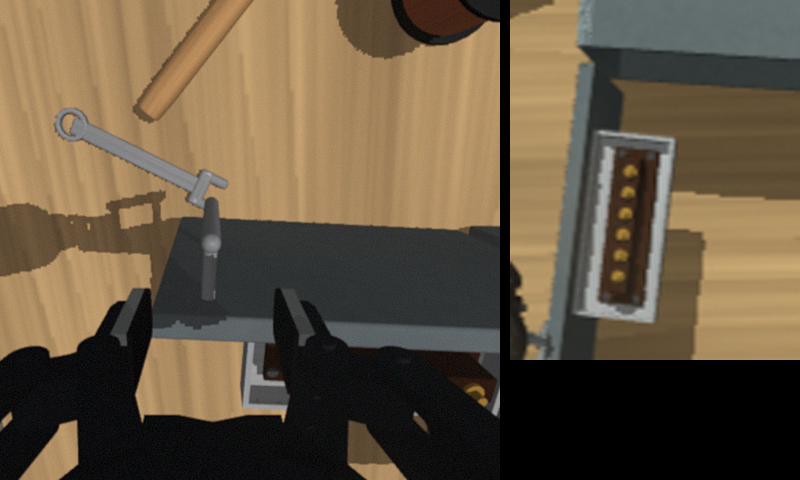

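Right panel: the block lies in the tray. Left panel: bar top at (212,243), so the door was nudged about 0.05 rad further open. The handle is now near (399.4,286.7) with psi about -0.125, so I correct for that and grip.

```bash
python3 -m creep '[{"x":0,"y":-0.65,"z":0,"ax":0,"ay":0,"az":0.025,"grip":5},{"x":0,"y":-0.65,"z":0,"ax":0,"ay":0,"az":0.025,"grip":5},{"x":0,"y":0,"z":1,"ax":0,"ay":0,"az":0,"grip":5},{"x":0,"y":0,"z":1.1,"ax":0,"ay":0,"az":0,"grip":5},{"x":0,"y":0,"z":1.1,"ax":0,"ay":0,"az":0,"grip":5},{"x":0,"y":0,"z":1.1,"ax":0,"ay":0,"az":0,"grip":5},{"x":0,"y":0,"z":1.1,"ax":0,"ay":0,"az":0,"grip":5},{"x":0,"y":0,"z":1.1,"ax":0,"ay":0,"az":0,"grip":5},{"x":0,"y":0,"z":1,"ax":0,"ay":0,"az":0,"grip":5},{"x":0,"y":0,"z":0.7,"ax":0,"ay":0,"az":0,"grip":5}]' && python3 st.py && python3 -m creep '[{"x":0,"y":0,"z":0,"ax":0,"ay":0,"az":0,"grip":3},{"x":0,"y":0,"z":0,"ax":0,"ay":0,"az":0,"grip":2},{"x":0,"y":0,"z":0,"ax":0,"ay":0,"az":0,"grip":1.5},{"x":0,"y":0,"z":0,"ax":0,"ay":0,"az":0,"grip":1},{"x":0,"y":0,"z":0,"ax":0,"ay":0,"az":0,"grip":0.5},{"x":0,"y":0,"z":0,"ax":0,"ay":0,"az":0,"grip":0.5},{"x":0,"y":0,"z":0,"ax":0,"ay":0,"az":0,"grip":0.5},{"x":0,"y":0,"z":0,"ax":0,"ay":0,"az":0,"grip":0.5},{"x":0,"y":0,"z":0,"ax":0,"ay":0,"az":0,"grip":0.5},{"x":0,"y":0,"z":0,"ax":0,"ay":0,"az":0,"grip":0.5}]' 60; python3 st.py
python3 - <<'E'
from h import *;from workcell import camera
c=camera("wrist");np.savez("pics/w8.npz",**c);cv2.imwrite("pics/w8.png",c["color"][:,:,::-1])
E
```

```text
clock: 29.55
position: [399.5, 286.6, 164.1]
tool_rot: [0.998, -0.062, -0.0, 0.0]
wrist_force: [-0.5, 0.0, 0.7]
opening: 50.4
t 29.55 p [399.5 286.6 164.1] psi -0.124 tilt 0.001 F [-0.5  0.   0.7] op 50.4 q [ 0.5  0.2 -0.3  1.1 -0.   2.1]
clock: 30.55
position: [398.7, 287.2, 165.9]
tool_rot: [0.998, -0.062, -0.001, -0.001]
wrist_force: [-5.1, 1.7, 4.8]
opening: 9.5
t 30.55 p [398.7 287.2 165.9] psi -0.123 tilt 0.002 F [-5.1  1.7  4.8] op 9.5 q [ 0.5  0.2 -0.3  1.1  0.   2.1]
```

```bash
python3 -m creep '[{"x":-0.07,"y":0.53,"z":0,"ax":0,"ay":0,"az":-0.02,"grip":0.5},{"x":-0.1,"y":0.93,"z":0,"ax":0,"ay":0,"az":-0.035,"grip":0.5},{"x":-0.14,"y":1.32,"z":0,"ax":0,"ay":0,"az":-0.05,"grip":0.5},{"x":-0.14,"y":1.32,"z":0,"ax":0,"ay":0,"az":-0.05,"grip":0.5},{"x":-0.14,"y":1.32,"z":0,"ax":0,"ay":0,"az":-0.05,"grip":0.5},{"x":-0.14,"y":1.32,"z":0,"ax":0,"ay":0,"az":-0.05,"grip":0.5},{"x":-0.14,"y":1.32,"z":0,"ax":0,"ay":0,"az":-0.05,"grip":0.5},{"x":-0.14,"y":1.32,"z":0,"ax":0,"ay":0,"az":-0.05,"grip":0.5},{"x":-0.14,"y":1.32,"z":0,"ax":0,"ay":0,"az":-0.05,"grip":0.5},{"x":-0.14,"y":1.32,"z":0,"ax":0,"ay":0,"az":-0.05,"grip":0.5}]' && python3 -m creep '[{"x":-0.14,"y":1.32,"z":0,"ax":0,"ay":0,"az":-0.05,"grip":0.5},{"x":-0.14,"y":1.32,"z":0,"ax":0,"ay":0,"az":-0.05,"grip":0.5},{"x":-0.14,"y":1.32,"z":0,"ax":0,"ay":0,"az":-0.05,"grip":0.5},{"x":-0.14,"y":1.32,"z":0,"ax":0,"ay":0,"az":-0.05,"grip":0.5},{"x":-0.14,"y":1.32,"z":0,"ax":0,"ay":0,"az":-0.05,"grip":0.5},{"x":-0.14,"y":1.32,"z":0,"ax":0,"ay":0,"az":-0.05,"grip":0.5},{"x":-0.14,"y":1.32,"z":0,"ax":0,"ay":0,"az":-0.05,"grip":0.5},{"x":-0.14,"y":1.32,"z":0,"ax":0,"ay":0,"az":-0.05,"grip":0.5},{"x":-0.14,"y":1.32,"z":0,"ax":0,"ay":0,"az":-0.05,"grip":0.5},{"x":-0.14,"y":1.32,"z":0,"ax":0,"ay":0,"az":-0.05,"grip":0.5}]'; python3 st.py
```

```text
clock: 31.6
position: [395.0, 166.3, 165.8]
tool_rot: [0.986, 0.166, -0.001, 0.0]
wrist_force: [-5.7, -0.4, 6.1]
opening: 9.4
clock: 32.6
position: [452.4, 47.1, 165.8]
tool_rot: [0.915, 0.404, -0.002, 0.001]
wrist_force: [-5.8, -3.6, 5.3]
opening: 9.5
t 32.6 p [452.4  47.1 165.8] psi 0.832 tilt 0.004 F [-5.8 -3.6  5.3] op 9.5 q [-0.1  0.1 -0.4  1.1 -0.   0.7]
```

```bash
python3 -m creep '[{"x":-0.14,"y":1.32,"z":0,"ax":0,"ay":0,"az":-0.05,"grip":0.5},{"x":-0.14,"y":1.32,"z":0,"ax":0,"ay":0,"az":-0.05,"grip":0.5},{"x":-0.14,"y":1.32,"z":0,"ax":0,"ay":0,"az":-0.05,"grip":0.5},{"x":-0.14,"y":1.32,"z":0,"ax":0,"ay":0,"az":-0.05,"grip":0.5},{"x":-0.14,"y":1.32,"z":0,"ax":0,"ay":0,"az":-0.05,"grip":0.5},{"x":-0.14,"y":1.32,"z":0,"ax":0,"ay":0,"az":-0.05,"grip":0.5},{"x":-0.14,"y":1.32,"z":0,"ax":0,"ay":0,"az":-0.05,"grip":0.5},{"x":-0.14,"y":1.32,"z":0,"ax":0,"ay":0,"az":-0.05,"grip":0.5},{"x":-0.1,"y":0.93,"z":0,"ax":0,"ay":0,"az":-0.035,"grip":0.5},{"x":-0.07,"y":0.53,"z":0,"ax":0,"ay":0,"az":-0.02,"grip":0.5}]' && python3 -m creep '[{"x":-0.07,"y":0.53,"z":0,"ax":0,"ay":0,"az":-0.02,"grip":0.5},{"x":-0.07,"y":0.53,"z":0,"ax":0,"ay":0,"az":-0.02,"grip":0.5},{"x":-0.07,"y":0.53,"z":0,"ax":0,"ay":0,"az":-0.02,"grip":0.5},{"x":-0.07,"y":0.53,"z":0,"ax":0,"ay":0,"az":-0.02,"grip":0.5},{"x":-0.07,"y":0.53,"z":0,"ax":0,"ay":0,"az":-0.02,"grip":0.5},{"x":-0.07,"y":0.53,"z":0,"ax":0,"ay":0,"az":-0.02,"grip":0.5},{"x":-0.03,"y":0.26,"z":0,"ax":0,"ay":0,"az":-0.01,"grip":0.5},{"x":-0.03,"y":0.26,"z":0,"ax":0,"ay":0,"az":-0.01,"grip":0.5},{"x":0,"y":0,"z":0,"ax":0,"ay":0,"az":0,"grip":0.5},{"x":0,"y":0,"z":0,"ax":0,"ay":0,"az":0,"grip":0.5}]'; python3 st.py
```

```text
clock: 33.6
position: [550.0, -25.6, 165.9]
tool_rot: [0.8, 0.599, -0.001, 0.002]
wrist_force: [-3.6, -6.4, 3.6]
opening: 9.5
clock: 34.6
position: [585.0, -38.0, 165.9]
tool_rot: [0.757, 0.654, -0.001, 0.002]
wrist_force: [-0.9, -5.5, 1.0]
opening: 9.2
t 34.6 p [585.  -38.  165.9] psi 1.425 tilt 0.004 F [-0.9 -5.5  1. ] op 9.2 q [-0.2  0.4 -0.1  1.2 -0.  -0.1]
```

```bash
python3 -m creep '[{"x":-0.03,"y":0.26,"z":0,"ax":0,"ay":0,"az":-0.01,"grip":0.5},{"x":-0.03,"y":0.26,"z":0,"ax":0,"ay":0,"az":-0.01,"grip":0.5},{"x":-0.03,"y":0.26,"z":0,"ax":0,"ay":0,"az":-0.01,"grip":0.5},{"x":-0.03,"y":0.26,"z":0,"ax":0,"ay":0,"az":-0.01,"grip":0.5},{"x":-0.03,"y":0.26,"z":0,"ax":0,"ay":0,"az":-0.01,"grip":0.5},{"x":-0.03,"y":0.26,"z":0,"ax":0,"ay":0,"az":-0.01,"grip":0.5},{"x":0,"y":0,"z":0,"ax":0,"ay":0,"az":0,"grip":0.5},{"x":0,"y":0,"z":0,"ax":0,"ay":0,"az":0,"grip":0.5},{"x":0,"y":0,"z":0,"ax":0,"ay":0,"az":0,"grip":0.5},{"x":0,"y":0,"z":0,"ax":0,"ay":0,"az":0,"grip":0.5}]'; python3 st.py
```

```text
clock: 35.6
position: [598.8, -41.5, 165.9]
tool_rot: [0.737, 0.676, -0.002, 0.001]
wrist_force: [-5.1, -6.1, 3.7]
opening: 9.4
t 35.6 p [598.8 -41.5 165.9] psi 1.485 tilt 0.004 F [-5.1 -6.1  3.7] op 9.4 q [-0.2  0.4 -0.   1.2 -0.  -0.1]
```

```bash
python3 -m creep '[{"x":0,"y":0.2,"z":0,"ax":0,"ay":0,"az":-0.005,"grip":0.5},{"x":0,"y":0.1,"z":0,"ax":0,"ay":0,"az":-0.005,"grip":0.5},{"x":0,"y":0.1,"z":0,"ax":0,"ay":0,"az":0,"grip":0.5},{"x":0,"y":0,"z":0,"ax":0,"ay":0,"az":0,"grip":0.5},{"x":0,"y":0,"z":0,"ax":0,"ay":0,"az":0,"grip":0.5},{"x":0,"y":0,"z":0,"ax":0,"ay":0,"az":0,"grip":0.5},{"x":0,"y":0,"z":0,"ax":0,"ay":0,"az":0,"grip":0.5},{"x":0,"y":0,"z":0,"ax":0,"ay":0,"az":0,"grip":0.5},{"x":0,"y":0,"z":0,"ax":0,"ay":0,"az":0,"grip":0.5},{"x":0,"y":0,"z":0,"ax":0,"ay":0,"az":0,"grip":0.5}]'; python3 st.py
```

```text
clock: 36.6
position: [598.8, -41.5, 165.9]
tool_rot: [0.734, 0.68, -0.004, -0.002]
wrist_force: [-16.8, -4.2, 10.8]
opening: 9.1
t 36.6 p [598.8 -41.5 165.9] psi 1.494 tilt 0.010 F [-16.8  -4.2  10.8] op 9.1 q [-0.2  0.4  0.   1.2 -0.  -0.1]
```

Hard stop: 4 mm more command gave no motion and 17 N. Open while still pressing, rise, move back, then check the door line in the top image.

```bash
python3 -m creep '[{"x":0,"y":0.1,"z":0,"ax":0,"ay":0,"az":0,"grip":0.5},{"x":0,"y":0.1,"z":0,"ax":0,"ay":0,"az":0,"grip":0.5},{"x":0,"y":0,"z":0,"ax":0,"ay":0,"az":0,"grip":0.5},{"x":0,"y":0,"z":0,"ax":0,"ay":0,"az":0,"grip":1.5},{"x":0,"y":0,"z":0,"ax":0,"ay":0,"az":0,"grip":2.5},{"x":0,"y":0,"z":0,"ax":0,"ay":0,"az":0,"grip":4},{"x":0,"y":-0.3,"z":0,"ax":0,"ay":0,"az":0,"grip":5},{"x":0,"y":-0.2,"z":0,"ax":0,"ay":0,"az":0,"grip":5},{"x":0,"y":0,"z":0,"ax":0,"ay":0,"az":0,"grip":5},{"x":0,"y":0,"z":-0.5,"ax":0,"ay":0,"az":0,"grip":5}]'; python3 st.py
python3 -m creep '[{"x":0,"y":0,"z":-1.5,"ax":0,"ay":0,"az":0,"grip":5},{"x":0,"y":0,"z":-1.5,"ax":0,"ay":0,"az":0,"grip":5},{"x":0,"y":0,"z":-1.5,"ax":0,"ay":0,"az":0,"grip":5},{"x":0,"y":0,"z":-1.5,"ax":0,"ay":0,"az":0,"grip":5},{"x":0,"y":0,"z":-1.5,"ax":0,"ay":0,"az":0,"grip":5},{"x":0,"y":0,"z":-1.5,"ax":0,"ay":0,"az":0,"grip":5},{"x":0,"y":0,"z":-1.5,"ax":0,"ay":0,"az":0,"grip":5},{"x":0,"y":0,"z":-1,"ax":0,"ay":0,"az":0,"grip":5},{"x":0,"y":0,"z":0,"ax":0,"ay":0,"az":0,"grip":5},{"x":0,"y":0,"z":0,"ax":0,"ay":0,"az":0,"grip":5}]'; python3 st.py
python3 -m creep '[{"x":-3,"y":-1.5,"z":0,"ax":0,"ay":0,"az":0,"grip":5},{"x":-3,"y":-1.5,"z":0,"ax":0,"ay":0,"az":0,"grip":5},{"x":-3,"y":-1.5,"z":0,"ax":0,"ay":0,"az":0,"grip":5},{"x":-3,"y":-1.5,"z":0,"ax":0,"ay":0,"az":0,"grip":5},{"x":-3,"y":-1.5,"z":0,"ax":0,"ay":0,"az":0,"grip":5},{"x":-3,"y":-1.5,"z":0,"ax":0,"ay":0,"az":0,"grip":5},{"x":-3,"y":-1.5,"z":0,"ax":0,"ay":0,"az":0,"grip":5},{"x":-3,"y":-1.5,"z":0,"ax":0,"ay":0,"az":0,"grip":5},{"x":0,"y":0,"z":0,"ax":0,"ay":0,"az":0,"grip":5},{"x":0,"y":0,"z":0,"ax":0,"ay":0,"az":0,"grip":5}]'; python3 st.py
python3 - <<'E'
from h import *;from workcell import camera
t=camera("top");np.savez("pics/t9.npz",**t);a=t["color"];cv2.imwrite("pics/t9.png",a[:,:,::-1])
g=cv2.cvtColor(a,cv2.COLOR_RGB2GRAY)
for u in range(240,352,12): print(u,g[182:216,u].tolist())
# bench disturbance: compare with start picture
b=np.load("pics/top0.npz")["color"];d=cv2.absdiff(a,b).max(2)>40
n,l,s,ce=cv2.connectedComponentsWithStats(d.astype(np.uint8));print([(s[i][:5].tolist()) for i in range(1,n) if s[i][4]>15])
E
```

```text
clock: 37.6
position: [600.4, -39.7, 169.7]
tool_rot: [0.733, 0.68, -0.0, -0.001]
wrist_force: [0.4, -0.7, 0.7]
opening: 50.2
t 37.6 p [600.4 -39.7 169.7] psi 1.496 tilt 0.001 F [ 0.4 -0.7  0.7] op 50.2 q [-0.2  0.4  0.   1.2 -0.  -0.1]
clock: 38.6
position: [600.9, -39.8, 285.1]
tool_rot: [0.733, 0.68, -0.0, 0.0]
wrist_force: [0.5, -0.8, -1.3]
opening: 50.2
t 38.6 p [600.9 -39.8 285.1] psi 1.496 tilt 0.000 F [ 0.5 -0.8 -1.3] op 50.2 q [-0.2  0.4  0.2  1.4 -0.  -0.1]
clock: 39.6
position: [462.6, -270.5, 284.4]
tool_rot: [0.734, 0.679, 0.0, -0.001]
wrist_force: [-0.8, 0.5, 0.6]
opening: 50.0
t 39.6 p [ 462.6 -270.5  284.4] psi 1.494 tilt 0.002 F [-0.8  0.5  0.6] op 50.0 q [-0.7  0.2  0.1  1.4  0.  -0.6]
240 [105, 118, 111, 110, 105, 64, 107, 106, 105, 105, 102, 51, 40, 42, 65, 121, 149, 149, 148, 148, 150, 153, 152, 155, 157, 156, 153, 149, 149, 151, 153, 153, 150, 147]
252 [101, 100, 101, 102, 104, 99, 57, 72, 109, 108, 106, 99, 41, 39, 39, 40, 39, 39, 38, 38, 39, 39, 47, 85, 85, 82, 82, 80, 81, 84, 84, 83, 81, 80]
264 [102, 102, 101, 101, 102, 103, 97, 58, 108, 109, 107, 105, 92, 3
[... 788 characters left out ...]
9, 38, 38, 39, 39, 39, 39, 39, 41, 57, 80, 79, 78, 77, 74, 74]
336 [102, 102, 103, 104, 104, 104, 102, 102, 104, 104, 101, 73, 109, 107, 105, 104, 100, 53, 39, 38, 38, 39, 39, 39, 39, 39, 38, 43, 71, 78, 77, 76, 73, 74]
348 [102, 102, 100, 101, 103, 104, 104, 104, 104, 105, 105, 100, 63, 111, 108, 106, 104, 99, 42, 38, 39, 38, 38, 39, 38, 39, 38, 39, 45, 75, 79, 75, 72, 73]
[[247, 194, 94, 13, 379], [331, 194, 22, 6, 100], [342, 203, 11, 6, 54], [263, 206, 75, 11, 265], [339, 207, 12, 12, 73], [336, 215, 5, 12, 29], [228, 217, 294, 263, 22162], [262, 246, 83, 24, 333], [347, 251, 10, 8, 73], [424, 299, 20, 10, 125], [416, 314, 21, 4, 58], [465, 339, 175, 97, 7124], [435, 437, 132, 43, 2001]]
```

```bash
python3 -c "
from workcell import r
print(r.close_job())"
```

```text
the job is handed in; nothing more can be done
None
```

The job is handed in at about 39.6 s: the door was opened, the block laid in the tray, and the door shut again.

**What I did:** I pulled the door by its handle to about 1.57 rad. I took the larger dark brown block by its rib and lowered it into the tray until it touched the floor (about 8 N), then let go. I then gripped the handle again and swung the door shut against its stop.

**Checks that passed:**
- **Block:** after release, the wrist and top pictures both showed it flat in the tray, studs up, lengthwise and clear of the walls.
- **Door:** it stopped dead, with no movement under 17 N. The last top image shows a thin, even gap between door and cabinet along the part I measured, which is most of the front.
- **Forces:** the highest wrist force I read was about 20 N, at the end of a move.

**What disagreed or is unverified:**
- **Door nudged:** it swung about 0.05 rad further open, to about 1.62 rad, around when I placed the block. I saw this in the pictures and corrected the handle grip for it.
- **Stop position:** the handle stopped about 3 mm short of where my geometry predicted. I put that down to calibration.
- **Block after closing:** the shut door hides it, so I could not look again.
- **Bench items:** comparing the start and end top images showed no clear movement, but the arm hid part of the bench. I put two small differences near the purple block down to the gripper or its shadow and did not check them further.

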